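# Take the bayonet filter cap off the dust pot and sort it by weight

## Robot

A 6-joint arm with a two-finger parallel gripper is mounted at the origin on the work surface. World frame = base frame: x ahead of the robot, y to its left, z up, the work surface at z = 0. Lengths are in m, angles in degrees, forces in N, time in s.
With the tool pointing down it reaches from about 0.4 to 0.825 m from the base axis. Payload 7 kg.
Tool frame: the origin (TCP) lies midway between the tips of the shut fingers; the grasp point (between the pads) lies 19 mm behind it; x points along the fingers, z is the direction in which the jaws open and shut, and the axes are right-handed (so a half turn about x gives the same grasp; the last joint's range is limited). The gripper opens to 88 mm and grips with 3 to 60 N. Pads are 19 mm wide; open, the fingers measure 130 mm over their backs; the gripper's body (78 mm by 193 mm) begins 47 mm behind the grasp point.
Start: joints at [-47.263, 20.546, 0.682, 0, -70.136, -16.507], TCP at [0.298, -0.605, 0.227] pointing down, gripper open.
Joint ranges: [-176.03, 176.03], [-82.01, 121.73], [-58.28, 71.71], [-173.87, 95.51], [-174.79, -0.11], [-173.66, 173.66]. Speed limits (degrees/s): [136.94, 136.94, 172.46, 180, 180, 180].

## Interface

Orientations are given as [roll, pitch, yaw] about the fixed x, y, z axes, in that order (R = Rz(yaw) Ry(pitch) Rx(roll)).
In Python, from plant import ctrl gives the robot as it stands. The module is installed in compiled form; this text tells all that it offers.
- The arm moves only by the tool servo_tool, never from a script. Its argument "deltas" is a list of rows, each a list of 3 entries, a list of its own where there are three numbers: the turn, a rotation vector about the tool's x, y, z in degrees, then the shift along the tool's x, y, z in cm, then the finger opening in cm, from 0 to 8.76. A call has 1 to 5 rows; each row is the pose to reach, as a shift and turn from the pose measured when the call began, along the tool's axes at that moment; what a row does not reach only later rows make up. A row lasts 1/10 s, in which the tool goes at most 50 mm and 8.59 degrees, less where a joint would pass 70% of its speed; a pose out of reach is approached as far as the arm can. A call with a gripper value outside its range is refused whole. The fingers move at their own pace and stop on an object; the grip force is fixed at half the most. Time passes only in rows, so rows that repeat a pose let the fingers close. It gives the time, the measured TCP pose, the force and the opening at its end, in the units of the state.
- ctrl.get_obs(): the state, without advancing time (a new reading comes with each control period).
- ctrl.snapshot(name): name is "side" or "top" or "wrist"; returns a dict with "image" (420x560x3 uint8, red, green, blue), "vertical_fov" (degrees; the focal length in pixels is half the picture's height over the tangent of half this angle, whatever the lens; pixels are square), "cx", "cy" (the principal point, pixels), "k1" (the pictures are not rectified: a ray, as slopes to the right and down, at radius r is drawn at 1 + k1 r^2 times it, then the intrinsics apply), "rvec" (rotation vector, rad) and "tvec" (3), from world to camera coordinates, as OpenCV has them. Camera axes: x right, y down, z forward; pixel columns grow to the right and rows downward; lengths in m; the calibration is good to about 2 mm. A picture is of the moment at which its call begins. There is no depth.
- ctrl.close_job(): hands the job in, once; it reports no verdict.
The state is a dict: "clock": time; "joint_pos": joint angles; "qvel": joint speeds; "tau": joint torques, N m; "tool_pos": TCP position; "orientation": TCP orientation; "force": force on the tool from outside, world axes, zero at the start; "moment": the same for the moment, N m; "opening": finger opening in m.
Only numpy, scipy, OpenCV 4.12 (cv2) and the standard library are available. Lean on these libraries where they do the work, as an engineer would, in place of code of your own. Each camera call takes 0.05 s, during which the arm holds its last target. There are 200 camera calls.

## Task

Take the filter out of the dust pot: press its bayonet cap down against the spring, twist it a quarter turn anticlockwise (seen from above) to free it from its lugs, and lift it out with the cartridge that hangs below it. Feel its weight: cap and cartridge together weighing more than 400 g are clogged and are stood in the round steel pan, lighter ones are clean and are stood in the square wooden tray. Keep it upright, set it down gently on its cartridge in the middle of the pan or tray, let go, and leave everything else on the bench where it is.

Things in the scene. Friction and masses are not known exactly. Their poses are not given: they have to be found in the camera images.
- cap: black bayonet cap with a filter cartridge below, one rigid loose piece, 180 to 680 g (unknown). Origin: centre of the cartridge's underside; z up its axis. Cartridge 60 mm across, z 0 to 50 mm; neck 76 mm across, z 50 to 62; disc 90 mm across, z 62 to 68; grip bar on top. Starts locked in the pot, its origin 31 mm above the pot's, x axis along the pot's. Alike after a half turn
- grip_bar (a point): middle of the cap's upright grip bar (56 mm long along x, 16 mm wide along y, from the disc up to z 112 mm of the cap): on the cap's axis, 96 mm above the cap's origin, 16 mm below the bar's top; axes as the cap's. Pinch it across y
- ear (a point): top of the outer end of one of the cap's two ears: they are 20 mm wide, 6 mm thick, and reach 58 mm from the axis along the cap's +x (this one) and -x
- pot: cast aluminium dust pot fixed to the bench, 136 mm across; origin: centre of its underside; z up. Mouth 80 mm across, flange at z 85 mm. A hose stub points along +x, to 96 mm from the axis, z 22 to 68. Fixed on a foot 170 mm long along x
- mouth (a point): centre of the pot's mouth, 85 mm above its origin. On the flange stand two lugs, roofs 99 to 104 mm above the bench, 48 to 68 mm from the axis, over the angles -20 to 55 degrees anticlockwise from the pot's +x, and the same from -x. A lip under each roof holds the ear: the cap turns only when pressed down by 5 to 8 mm (8 is the bottom)
- spring_top (a point): top of the spring plate under the cartridge as locked, on the pot's axis, 31 mm above its origin. It pushes up with about 10 N locked, 14 N at the bottom, less the cap's weight. Kept down, the cap turns anticlockwise only; its ears leave the roofs at about 68 degrees and meet stops at about 90. Once freed, the spring lifts it 4 mm above its locked height
- pan: round steel pan for clogged filters, fixed, 176 mm across, 30 mm tall, inner floor 4 mm above its origin (centre of the underside)
- tray: square plywood tray for clean filters, fixed, 170 x 170 x 35 mm, walls 8 mm, inner floor 8 mm above its origin (centre of the underside)
- mallet: round mason's mallet lying on its side, 235 mm long, head 84 mm across; a bystander; origin near its centre at bench level
- chisel_wide: steel chisel with a 30 mm blade, 185 mm long, lying flat; a bystander; origin near its centre at bench level
- chisel_thin: steel chisel with a 12 mm blade, 185 mm long, lying flat; a bystander; origin near its centre at bench level
- brush: hand brush lying flat; a bystander; origin near its centre at bench level
- mug: blue mug, 76 mm across, 90 mm tall; a bystander; origin near its centre at bench level
- tin: plain steel can, 74 mm across, 100 mm tall; a bystander; origin near its centre at bench level
- offcut: sandstone offcut with a carved roundel, 100 x 70 x 57 mm; a bystander; origin near its centre at bench level
- rubbing_block: grey rubbing stone, 75 x 45 x 28 mm; a bystander; origin near its centre at bench level
Mind the look-alikes: they are no part of the job. Leave any orange or red look-alike of the cap alone.

How it is judged:
By the outcome, as a careful person would: the job done as asked, in the order asked, and still so for the second after the job is handed in, with the robot touching nothing.
It also fails if it takes over 48 s, if anything falls off the work surface, if the arm or the gripper's body presses on something with over 40 N, if the wrist force passes 120 N, or if a joint passes its speed limit or range.

## Working session

There is one attempt and no reset: what is moved stays moved. The work goes in short steps, Python scripts to look and compute and a tool call to move; the robot and the scene stay as the last step left them, time stands still between calls to the robot, and variables do not carry over. Pictures are saved under pics/ and viewed, on a budget of 10 in all, crops included, one or two more only if the job needs it, and the job is handed in when it is done.

Besides the shell and the picture viewer there is one more tool, called by a JSON object that holds its "name" and its "arguments", one argument or row to a line. servo_tool: Moves the arm, as the interface text tells. Its arguments: {"type":"object","properties":{"deltas":{"type":"array","items":{"type":"array"}}},"required":["deltas"]}

```bash
mkdir -p pics
cat > h.py <<'E'
import numpy as np, cv2
from scipy.spatial.transform import Rotation as R
from plant import ctrl
def snap(n,f=None):
    s=ctrl.snapshot(n)
    if f: cv2.imwrite('pics/'+f+'.png',s['image'][:,:,::-1])
    return s
def cam(s):
    f=210/np.tan(np.radians(s['vertical_fov'])/2)
    Rm=cv2.Rodrigues(np.array(s['rvec'],float))[0]; return f,Rm,np.array(s['tvec'],float).ravel()
def K(s):
    f=cam(s)[0]; return np.array([[f,0,s['cx']],[0,f,s['cy']],[0,0,1.]]),np.array([s['k1'],0,0,0,0.])
def px2w(s,uv,z):
    f,Rm,t=cam(s); k,d=K(s)
    n=cv2.undistortPoints(np.array(uv,float).reshape(-1,1,2),k,d).reshape(-1,2)
    r=np.c_[n,np.ones(len(n))]@Rm; c=-Rm.T@t
    return c+r*((z-c[2])/r[:,2])[:,None]
def w2px(s,p):
    k,d=K(s); return cv2.projectPoints(np.array(p,float).reshape(-1,1,3),np.array(s['rvec'],float),cam(s)[2],k,d)[0].reshape(-1,2)
E
python3 - <<'E'
from h import *
o=ctrl.get_obs(); print(o)
for n in('top','side'):
    s=snap(n,n+'0'); f,Rm,t=cam(s); print(n,f,s['k1'],s['cx'],s['cy'],-Rm.T@t,Rm)
E
```

```text
{'clock': 0.0, 'joint_pos': array([-4.72621261e+01,  2.05906878e+01,  6.32700689e-01, -1.98419313e-02,
       -7.01361903e+01, -1.65091332e+01]), 'qvel': array([-0.00886373, -0.02335762, -0.16718114, -0.05752458,  0.11026624,
        0.08876112]), 'tau': array([ 7.18160645e-04, -5.82719135e+01,  2.93056458e+01,  6.99729368e+00,
        6.92753209e-03, -1.71849083e-04]), 'tool_pos': array([ 0.29809298, -0.60505252,  0.22562385]), 'orientation': array([  5.30770521,  89.90399253, 121.52968861]), 'force': array([0.12024608, 0.00043232, 0.02375977]), 'moment': array([-0.01105916, -0.03239847, -0.0007413 ]), 'opening': 0.08743508103619238}
top 500.3035309474008 0.048442979022435245 274.32627926997066 212.0480291130526 [ 0.44642307 -0.01479608  1.7522959 ] [[ 0.01793837 -0.99968721 -0.01742711]
 [-0.99840563 -0.01697693 -0.05383294]
 [ 0.05352025  0.018365   -0.99839787]]
side 523.0801831168731 -0.051205280662841406 275.6825448370284 213.7638772904067 [-0.1793767   0.95941602  1.00563012] [[-0.79390962 -0.60801718  0.00475735]
 [-0.36802353  0.47428379 -0.79975844]
 [ 0.48401054 -0.63668674 -0.60030309]]
```

View pics/top0.png

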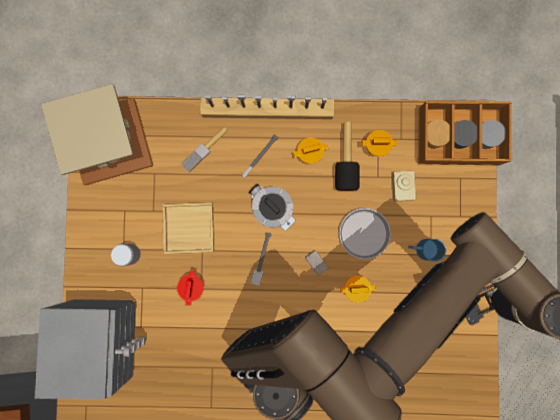

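View pics/side0.png

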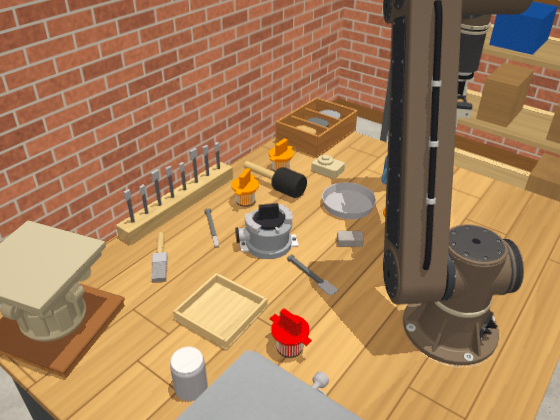

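The top view shows the pot at about (272,207), the tray at (188,228), the pan at (364,233), and the red and orange look-alikes standing away from the pot. I'll zoom in on the pot.

Run:
```python
from h import *
a=cv2.imread('pics/top0.png')[165:250,225:320]; b=cv2.imread('pics/side0.png')[190:270,220:315]
a=cv2.resize(a,(400,358),interpolation=3); b=cv2.resize(b,(400,337),interpolation=3)
c=np.zeros((358,800,3),np.uint8); c[:,:400]=a; c[:337,400:]=b
cv2.imwrite('pics/crop0.png',c)
```

```text
(no output)
```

View pics/crop0.png

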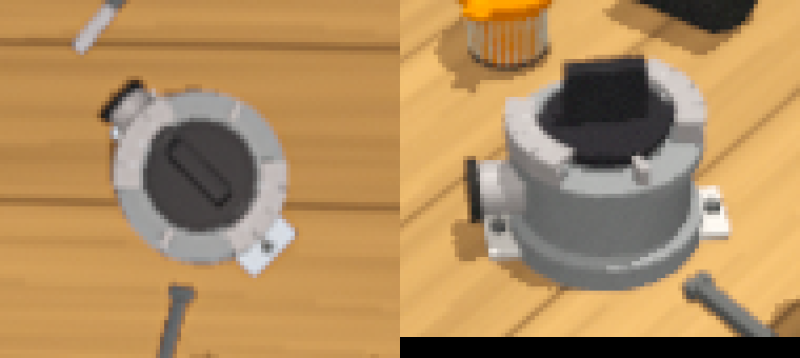

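The crop shows the bar from about (173,143) to (226,200), the hose stub up-left at (122,102), and the foot's end at (267,248), consistent with the bar's line.

Run:
```python
from h import *
s=snap('top'); im=s['image']
c=lambda x,y:(225+x*95/400-.4,165+y*85/358-.4)
bar=px2w(s,[c(180,137),c(166,150),c(219,207),c(232,194)],.143); print(bar,bar.mean(0))
d=bar[:2].mean(0)-bar[2:].mean(0); print('bar dir',np.degrees(np.arctan2(d[1],d[0])),np.linalg.norm(d))
h=px2w(s,[c(122,102)],.045)[0]; ft=px2w(s,[c(267,248)],.006)[0]; print('hose,foot',h,ft)
d=h-ft; print(np.degrees(np.arctan2(d[1],d[0])))
# dark disc
g=im[165:250,225:320].max(2); m=(g<85).astype(np.uint8)
n,l,st,ce=cv2.connectedComponentsWithStats(m)
k=l[int(207-165),int(272-225)]; 
ys,xs=np.nonzero(l==k); e=cv2.minEnclosingCircle(np.c_[xs,ys].astype(np.float32)); print(k,st[k],ce[k],e)
print('disc',px2w(s,[(ce[k][0]+225,ce[k][1]+165)],.099))
# pan/tray: contours
hsv=cv2.cvtColor(im,cv2.COLOR_RGB2HSV)
m=(hsv[...,1]<70).astype(np.uint8); m[:, :330]=0;m[:,397:]=0;m[:200]=0;m[262:]=0
n,l,st,ce=cv2.connectedComponentsWithStats(m); k=1+st[1:,4].argmax(); print('pan px',st[k],ce[k],'w',px2w(s,[(st[k][0]+st[k][2]/2-.5,st[k][1]+st[k][3]/2-.5)],.03))
q=px2w(s,[(163,205),(212,203),(214,251),(165,253)],.035); print('tray',q,q.mean(0))
o=ctrl.get_obs(); print(R.from_euler('xyz',o['orientation'],degrees=True).as_matrix())
```

```text
[[ 0.58052671  0.03818815  0.143     ]
 [ 0.57036106  0.04873384  0.143     ]
 [ 0.52733367  0.00734382  0.143     ]
 [ 0.53745842 -0.00242611  0.143     ]] [0.55391996 0.02295992 0.143     ]
bar dir 43.60574809230545 0.05944991004130443
hose,foot [0.61648037 0.08918429 0.045     ] [ 0.50089017 -0.03115469  0.006     ]
46.15309280521921
2 [ 34  29  26  26 538] [46.88847584 41.16171004] ((47.0, 41.0), 13.601571083068848)
disc [[0.55443467 0.02404039 0.099     ]]
pan px [ 339  208   52   51 2055] [364.47493917 232.97323601] w [[ 0.47216928 -0.29314912  0.03      ]]
tray [[0.55627496 0.40083547 0.035     ]
 [0.56605017 0.23214521 0.035     ]
 [0.40128732 0.22115954 0.035     ]
 [0.39158748 0.38893195 0.035     ]] [0.47879998 0.31076804 0.035     ]
[[-7.01166165e-04 -8.97073078e-01 -4.41881660e-01]
 [ 1.07880896e-03 -4.41882191e-01  8.97072442e-01]
 [-9.99999172e-01  1.52290949e-04  1.27760332e-03]]
```

```bash
cat >> h.py <<'E'
def plan(p,heading):
    """shift (cm) and turn (deg) in tool axes to reach TCP p, pointing straight down, jaw axis (tool z) at world heading"""
    o=ctrl.get_obs(); C=R.from_euler('xyz',o['orientation'],degrees=True)
    h=np.radians(heading); x=np.array([0,0,-1.]); z=np.array([np.cos(h),np.sin(h),0]); y=np.cross(z,x)
    T=R.from_matrix(np.c_[x,y,z]); v=(C.inv()*T).as_rotvec(degrees=True)
    d=C.inv().apply(np.array(p)-o['tool_pos'])*100
    print('t',o['clock'],'pos',o['tool_pos'].round(4),'F',np.round(o['force'],2),'open',round(o['opening'],4),'turn',v.round(2),'shift',d.round(2))
E
python3 -c "
from h import *
plan([.554,.0235,.226],134.8)"
```

```text
t 0.15 pos [ 0.2981 -0.6052  0.2258] F [-0.52  0.31 -0.51] open 0.0875 turn [-18.58   0.07   0.  ] shift [ 3.000e-02 -5.073e+01  4.509e+01]
```

{"name": "servo_tool", "arguments": {
  "deltas": [
    [[-4,0,0],[0,-3.5,3.1],8.7],
    [[-8,0,0],[0,-7,6.2],8.0],
    [[-12,0,0],[0,-10.6,9.4],7.0],
    [[-16,0,0],[0,-14.2,12.6],6.0],
    [[-18.5,0,0],[0,-17.8,15.8],5.0]
  ]
}}

```text
clock: 0.65
tool_pos: [0.3882, -0.383, 0.2258]
orientation: [-11.5, 89.9, 123.4]
force: [1.6, -1.2, 0.3]
opening: 0.0615
```

```bash
python3 -c "
from h import *
plan([.554,.0235,.226],134.8)"
```

```text
t 0.65 pos [ 0.3882 -0.383   0.2258] F [ 1.61 -1.22  0.27] open 0.0615 turn [0.06 0.09 0.02] shift [ 2.000e-02 -4.042e+01  1.712e+01]
```

{"name": "servo_tool", "arguments": {
  "deltas": [
    [[0,0,0],[0,-4.5,1.9],4.5],
    [[0,0,0],[0,-9,3.8],4.5],
    [[0,0,0],[0,-13.5,5.7],4.5],
    [[0,0,0],[0,-18,7.6],4.5],
    [[0,0,0],[0,-22.5,9.5],4.5]
  ]
}}

```text
clock: 1.15
tool_pos: [0.4809, -0.155, 0.2262]
orientation: [-28.1, 89.9, 106.8]
force: [1.1, -0.2, -0.2]
opening: 0.0451
```

{"name": "servo_tool", "arguments": {
  "deltas": [
    [[0,0,0],[0,-4.5,1.9],4.5],
    [[0,0,0],[0,-9,3.8],4.5],
    [[0,0,0],[0,-13,5.5],4.5],
    [[0,0,0],[0,-16,6.8],4.5],
    [[0,0,0],[0,-17,7.3],4.5]
  ]
}}

```text
clock: 1.65
tool_pos: [0.5507, 0.0195, 0.2259]
orientation: [-13.6, 89.9, 121.4]
force: [-0.4, 0.6, -0.1]
opening: 0.0448
```

{"name": "servo_tool", "arguments": {
  "deltas": [
    [[0,0,0],[0,0,0],4.5],
    [[0,0,0],[0,0,0],4.5]
  ]
}}

```text
clock: 1.85
tool_pos: [0.5503, 0.0191, 0.2256]
orientation: [10.6, 89.9, 145.6]
force: [-0.0, 0.0, -0.7]
opening: 0.045
```

Run:
```python
from h import *
plan([.554,.0235,.226],134.8)
s=snap('wrist','w1'); f,Rm,t=cam(s); print(-Rm.T@t,Rm[2],f)
```

```text
t 1.85 pos [0.5503 0.0191 0.2256] F [-0.02  0.03 -0.72] open 0.045 turn [ 0.23  0.11 -0.02] shift [-0.04 -0.57  0.05]
[ 0.50184525 -0.0272355   0.3834956 ] [ 0.17685346  0.17964862 -0.96770307] 330.55595266753824
```

View pics/w1.png

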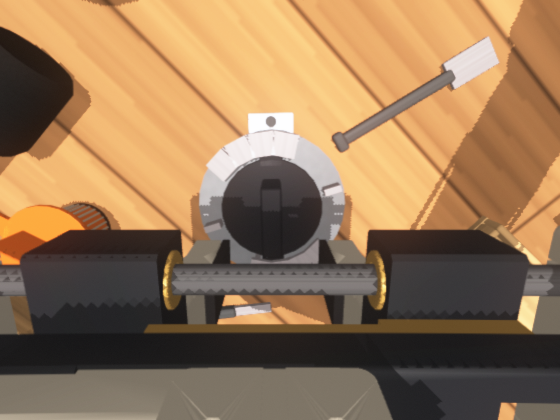

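The wrist view shows the bar at columns 261–281, upright in the picture, with the disc centred near (271,206). I'll compute its axis from that.

Run:
```python
from h import *
s=snap('wrist'); im=s['image']
print('proj bar top ctr, disc ctr',w2px(s,[[.554,.0235,.143],[.554,.0235,.099]]))
g=cv2.cvtColor(im,cv2.COLOR_RGB2GRAY)
for r in (170,190,200,215,225): print(r,g[r,214:330:2].tolist())
m=(g<60).astype(np.uint8); m[232:]=0; m[:150]=0; m[:,:210]=0; m[:,335:]=0
n,l,st,ce=cv2.connectedComponentsWithStats(m); k=1+st[1:,4].argmax(); print(st[k])
ys,xs=np.nonzero(l==k)
P=np.array([(xs[ys==r].min()-.5,r) for r in range(165,231,5)]+[(xs[ys==r].max()+.5,r) for r in range(165,231,5)])
w=px2w(s,P,.099)[:,:2]
A=np.c_[2*w,np.ones(len(w))]; c=np.linalg.lstsq(A,(w**2).sum(1),rcond=None)[0]; print('circle',c[:2],np.sqrt(c[2]+c[:2]@c[:2]))
w=px2w(s,[(261,195),(261,250),(281,195),(281,250)],.143);print(w, w.mean(0))
```

```text
proj bar top ctr, disc ctr [[272.37329924 220.6443792 ]
 [272.51295442 206.23368833]]
170 [235, 235, 235, 235, 236, 235, 234, 232, 235, 236, 211, 144, 173, 154, 79, 81, 81, 81, 81, 81, 81, 81, 81, 81, 82, 81, 81, 81, 81, 81, 81, 80, 81, 80, 80, 80, 80, 79, 79, 79, 79, 80, 78, 79, 77, 129, 197, 206, 205, 204, 203, 203, 204, 203, 203, 202, 201, 202]
190 [200, 200, 201, 203, 202, 192, 84, 70, 70, 69, 70, 70, 69, 69, 68, 68, 69, 67, 68, 67, 69, 68, 67, 57, 52, 54, 54, 55, 55, 56, 56, 57, 57, 52, 60, 65, 66, 66, 66, 66, 67, 66, 67, 67, 66, 67, 66, 66, 66, 67, 68, 67, 99, 187, 130, 147, 217, 229]
200 [129, 128, 128, 127, 107, 53, 49, 51, 49, 49, 49, 48, 48, 48, 54, 63, 63, 63, 62, 62, 63, 62, 62, 53, 51, 61, 61, 62, 61, 61, 62, 60, 61, 49, 52, 60, 60, 60, 60, 60, 60, 61, 61, 61, 49, 46, 45, 46, 47, 47, 48, 49, 47, 51, 102, 123, 121, 121]
215 [127, 126, 126, 127, 99, 47, 46, 45, 44, 43, 43, 44, 42, 41, 40, 41, 40, 39, 40, 39, 38, 39, 37, 38, 33, 38, 37, 37, 37, 37, 37, 36, 36, 34, 34, 36, 37, 45, 51, 51, 50, 50, 39, 39, 39, 40, 40, 41, 41, 41, 42, 42, 44, 46, 97, 121, 120, 120]
225 [148, 151, 152, 119, 86, 115, 54, 42, 41, 41, 40, 39, 40, 39, 38, 38, 36, 38, 37, 37, 36, 36, 36, 34, 32, 35, 36, 34, 35, 36, 34, 34, 33, 33, 30, 34, 35, 34, 35, 35, 36, 37, 36, 37, 36, 39, 37, 38, 39, 39, 40, 40, 50, 115, 119, 118, 118, 117]
[ 223  179   99   53 3316]Traceback (most recent call last):
  File "<stdin>", line 9, in <module>
    return umr_minimum(a, axis, None, out, keepdims, initial, where)
ValueError: zero-size array to reduction operation minimum which has no identity
```

Top and wrist views agree to about 1 mm, so I descend.

{"name": "servo_tool", "arguments": {
  "deltas": [
    [[0,0,0],[0,-0.5,0.0],4.5],
    [[0,0,0],[3,-0.57,0.05],4.5],
    [[0,0,0],[6,-0.57,0.05],4.5],
    [[0,0,0],[8,-0.57,0.05],4.5],
    [[0,0,0],[9.5,-0.57,0.05],4.5]
  ]
}}

```text
clock: 2.45
tool_pos: [0.5532, 0.0219, 0.1296]
orientation: [24.3, 89.9, 159.2]
force: [0.5, -0.2, -0.5]
opening: 0.0452
```

```bash
python3 -c "
from h import *
plan([.554,.0235,.108],134.8)"
```

```text
t 2.45 pos [0.5532 0.0219 0.1296] F [ 0.49 -0.16 -0.52] open 0.0452 turn [ 0.07  0.13 -0.06] shift [ 2.16 -0.17  0.05]
```

{"name": "servo_tool", "arguments": {
  "deltas": [
    [[0,0,0],[1,-0.1,0.05],4.5],
    [[0,0,0],[1.7,-0.17,0.05],4.5],
    [[0,0,0],[2.15,-0.17,0.05],4.5],
    [[0,0,0],[2.15,-0.17,0.05],4.5]
  ]
}}

```text
clock: 2.85
tool_pos: [0.5541, 0.0234, 0.108]
orientation: [27.7, 89.9, 162.6]
force: [-0.7, -0.1, -0.3]
opening: 0.0449
```

{"name": "servo_tool", "arguments": {
  "deltas": [
    [[0,0,0],[0,0,0],2.5],
    [[0,0,0],[0,0,0],1.2],
    [[0,0,0],[0,0,0],0.5],
    [[0,0,0],[0,0,0],0.5],
    [[0,0,0],[0,0,0],0.5]
  ]
}}

```text
clock: 3.35
tool_pos: [0.5547, 0.023, 0.1084]
orientation: [35.3, 89.9, 170.2]
force: [2.7, -3.3, 0.8]
opening: 0.016
```

```bash
python3 -c "
from h import *
plan([.554,.0235,.101],134.8);print(ctrl.get_obs()['moment'])"
```

```text
t 3.35 pos [0.5547 0.023  0.1084] F [ 2.68 -3.35  0.85] open 0.016 turn [ 0.09  0.06 -0.04] shift [0.74 0.01 0.08]
[-1.37152224 -0.76730908  0.06190743]
```

{"name": "servo_tool", "arguments": {
  "deltas": [
    [[0,0,0],[0.25,0,0],0.5],
    [[0,0,0],[0.5,0,0],0.5],
    [[0,0,0],[0.7,0,0],0.5],
    [[0,0,0],[0.7,0,0],0.5]
  ]
}}

```text
clock: 3.75
tool_pos: [0.5551, 0.0228, 0.1022]
orientation: [79.4, 90.0, -145.7]
force: [-0.2, -2.5, 7.7]
opening: 0.016
```

```bash
python3 -c "
from h import *
plan([.5545,.0232,.1013],134.8);print(ctrl.get_obs()['moment'])"
```

```text
t 3.75 pos [0.5551 0.0228 0.1022] F [-0.21 -2.48  7.72] open 0.016 turn [ 0.12  0.   -0.02] shift [0.09 0.01 0.07]
[-0.94387238  0.40399868  0.07051022]
```

{"name": "servo_tool", "arguments": {
  "deltas": [
    [[0,0,0],[0.1,0,0],0.5],
    [[-5,0,0],[0.15,0,0],0.5],
    [[-11,0,0],[0.15,0,0],0.5],
    [[-17,0,0],[0.15,0,0],0.5],
    [[-23,0,0],[0.15,0,0],0.5]
  ]
}}

```text
clock: 4.25
tool_pos: [0.556, 0.023, 0.1018]
orientation: [-154.8, 89.9, 3.4]
force: [-1.0, -0.4, 9.0]
opening: 0.0161
```

```bash
python3 -c "
from h import *
plan([.5545,.0232,.1013],134.8);print(ctrl.get_obs()['moment'])"
```

```text
t 4.25 pos [0.556  0.023  0.1018] F [-1.04 -0.45  9.02] open 0.0161 turn [23.39 -0.08  0.06] shift [0.05 0.04 0.14]
[-0.31654931  0.24479219 -0.06147078]
```

{"name": "servo_tool", "arguments": {
  "deltas": [
    [[-7,0,0],[0.1,0,0],0.5],
    [[-14,0,0],[0.1,0,0],0.5],
    [[-21,0,0],[0.1,0,0],0.5],
    [[-28,0,0],[0.1,0,0],0.5],
    [[-35,0,0],[0.1,0,0],0.5]
  ]
}}

```text
clock: 4.75
tool_pos: [0.5576, 0.0232, 0.1022]
orientation: [171.6, 89.7, 5.1]
force: [1.5, -2.8, 7.6]
opening: 0.0159
```

```bash
python3 -c "
from h import *
plan([.5545,.0232,.1013],134.8);print(ctrl.get_obs()['moment'])"
```

```text
t 4.75 pos [0.5576 0.0232 0.1022] F [ 1.49 -2.81  7.63] open 0.0159 turn [58.7  -0.28  0.11] shift [ 0.09 -0.08  0.3 ]
[-0.81599444 -0.49693077 -0.1280595 ]
```

{"name": "servo_tool", "arguments": {
  "deltas": [
    [[-6,0,0],[0.1,0,0.1],0.5],
    [[-12,0,0],[0.1,0,0.15],0.5],
    [[-18,0,0],[0.1,0,0.15],0.5],
    [[-24,0,0],[0.1,0,0.15],0.5],
    [[-26,0,0],[0.1,0,0.15],0.5]
  ]
}}

```text
clock: 5.25
tool_pos: [0.558, 0.0234, 0.1027]
orientation: [148.8, 89.5, 8.6]
force: [1.7, -0.3, 8.2]
opening: 0.0157
```

```bash
python3 -c "
from h import *
plan([.5555,.0232,.1013],134.8+86);print(ctrl.get_obs()['moment'])"
```

```text
t 5.25 pos [0.558  0.0234 0.1027] F [ 1.69 -0.27  8.16] open 0.0157 turn [-1.05 -0.45 -0.27] shift [ 0.14 -0.15  0.21]
[-0.17323021 -0.48533612 -0.09040829]
```

{"name": "servo_tool", "arguments": {
  "deltas": [
    [[-1,0,0],[-0.4,0,0],0.5],
    [[-1,0,0],[-0.8,0,0],0.5],
    [[-1,0,0],[-1.3,0,0],0.5],
    [[-1,0,0],[-1.6,0,0],0.5],
    [[-1,0,0],[-1.6,0,0],0.5]
  ]
}}

```text
clock: 5.75
tool_pos: [0.5572, 0.0234, 0.1183]
orientation: [149.9, 89.5, 10.7]
force: [-1.1, 0.4, -5.1]
opening: 0.0155
```

Run:
```python
from h import *
plan([.5555,.0232,.1013],134.8+87);print(ctrl.get_obs()['moment'])
a=snap('side')['image'][150:300,180:360]
cv2.imwrite('pics/s1.png',cv2.resize(a[:,:,::-1],None,fx=3,fy=3,interpolation=3))
```

```text
t 5.75 pos [0.5572 0.0234 0.1183] F [-1.05  0.38 -5.1 ] open 0.0155 turn [-1.08 -0.39 -0.23] shift [ 1.7  -0.11  0.15]
[-0.07884799  0.14207266  0.01964434]
```

View pics/s1.png

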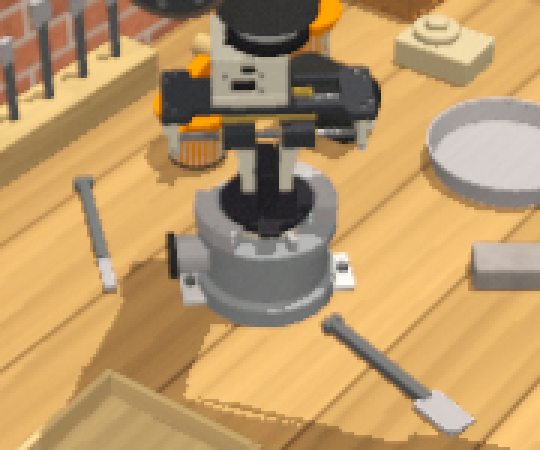

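The side view shows the cap clear of the lugs. The gripper holds about 5.1 N, or 520 g. I'll lift it out and weigh it again.

{"name": "servo_tool", "arguments": {
  "deltas": [
    [[0,0,0],[-1.5,0,0],0.5],
    [[0,0,0],[-3.5,0,0],0.5],
    [[0,0,0],[-6,0,0],0.5],
    [[0,0,0],[-9,0,0],0.5],
    [[0,0,0],[-10.5,0,0],0.5]
  ]
}}

```text
clock: 6.3
tool_pos: [0.5569, 0.0234, 0.225]
orientation: [150.0, 89.4, 10.7]
force: [-0.2, 0.8, -4.3]
opening: 0.0154
```

{"name": "servo_tool", "arguments": {
  "deltas": [
    [[0,0,0],[0,0,0],0.5],
    [[0,0,0],[0,0,0],0.5],
    [[0,0,0],[0,0,0],0.5],
    [[0,0,0],[0,0,0],0.5]
  ]
}}

```text
clock: 6.7
tool_pos: [0.5562, 0.0232, 0.2235]
orientation: [148.6, 89.6, 9.3]
force: [0.4, 0.5, -5.5]
opening: 0.0159
```

Run:
```python
from h import *
F=[]
for i in range(6): snap('top'); F.append(ctrl.get_obs()['force'])
print(np.mean(F,0),np.std(F,0)); plan([.4722,-.2931,.22],221); print(ctrl.get_obs()['joint_pos'])
```

```text
[-0.41626642  0.30425157 -4.84569539] [0.5142562  0.60181871 0.46028214]
t 7.0 pos [0.5568 0.0233 0.2247] F [-1.23 -0.08 -4.68] open 0.0161 turn [-0.29 -0.45 -0.27] shift [ 0.35 18.46 27.06]
[ 22.60449643   9.24684743 -14.97324406   0.12331416 -65.26646222
  18.05926931]
```

{"name": "servo_tool", "arguments": {
  "deltas": [
    [[0,0,0],[0,1,1.5],0.5],
    [[0,0,0],[0,3,4.4],0.5],
    [[0,0,0],[0,5.4,7.9],0.5],
    [[0,0,0],[0,7.8,11.4],0.5],
    [[0,0,0],[0,10.2,14.9],0.5]
  ]
}}

```text
clock: 7.5
tool_pos: [0.5095, -0.153, 0.2243]
orientation: [148.6, 89.5, 9.4]
force: [1.2, 0.8, -4.6]
opening: 0.0158
```

{"name": "servo_tool", "arguments": {
  "deltas": [
    [[0,0,0],[0,2.4,3.5],0.5],
    [[0,0,0],[0,4.8,7.0],0.5],
    [[0,0,0],[0,6.8,9.9],0.5],
    [[0,0,0],[0,7.8,11.3],0.5],
    [[0,0,0],[0,8.0,11.7],0.5]
  ]
}}

```text
clock: 8.0
tool_pos: [0.4719, -0.2922, 0.2235]
orientation: [148.1, 89.5, 8.7]
force: [-0.8, 0.3, -5.4]
opening: 0.0156
```

Run:
```python
from h import *
F=[]
for i in range(25): s=snap('wrist' if i else 'top','w2' if i==24 else ('top2' if i==0 else None)); F.append(ctrl.get_obs()['force'])
print(np.mean(F,0),np.std(F,0)); plan([.4722,-.2931,.11],221)
a=cv2.imread('pics/w2.png'); b=snap('side')['image'][:,:,::-1][100:260,250:450]; b=cv2.resize(b,None,fx=1.5,fy=1.5)
c=np.zeros((420,800,3),np.uint8); c[:,:500]=a[:,30:530]; c[:240,500:]=b; cv2.imwrite('pics/mix2.png',c)
```

```text
[-0.06345609 -0.10237516 -5.22532545] [0.43083928 0.50478477 0.43670792]
t 9.25 pos [ 0.4731 -0.29    0.2237] F [-0.24  0.15 -5.08] open 0.0159 turn [-0.25 -0.47 -0.29] shift [11.37  0.12  0.36]
```

View pics/mix2.png

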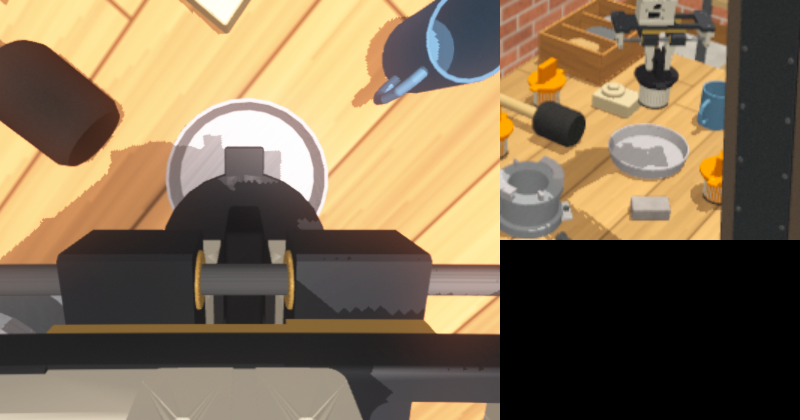

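The wrist view shows the pan rim at columns 197–358 and its top at row 99 in full-frame pixels, with the cap hanging upright. The load averages 5.2 N, about 530 g, so it is clogged and goes in the pan. I'll check the pan centre before lowering.

Run:
```python
from h import *
s=snap('wrist')
for c in ([.4722,-.2931],):
    a=np.radians(np.arange(0,360,3)); p=w2px(s,np.c_[c[0]+.088*np.cos(a),c[1]+.088*np.sin(a),np.full(len(a),.03)])
    print('rim pred: left',p[:,0].min(),'right',p[:,0].max(),'top',p[:,1].min())
# ear/disc centre: expected cap axis
print(w2px(s,[[.4722,-.2931,.004]]))
plan([.4722,-.2931,.09],221)
```

```text
rim pred: left 196.7002320633681 right 360.3914028165657 top 97.40362233331727
[[278.23706791 179.37441749]]
t 9.35 pos [ 0.4731 -0.29    0.2237] F [ 0.53  0.05 -4.87] open 0.0159 turn [-0.25 -0.47 -0.29] shift [13.37  0.11  0.38]
```

{"name": "servo_tool", "arguments": {
  "deltas": [
    [[0,0,0],[1.5,0,0.2],0.5],
    [[0,0,0],[4,0.1,0.3],0.5],
    [[0,0,0],[7,0.1,0.3],0.5],
    [[0,0,0],[9.5,0.1,0.3],0.5],
    [[0,0,0],[11,0.1,0.3],0.5]
  ]
}}

```text
clock: 9.85
tool_pos: [0.4715, -0.2922, 0.1116]
orientation: [157.7, 89.6, 18.5]
force: [-0.5, 0.4, -3.8]
opening: 0.0153
```

```bash
python3 -c "
from h import *
plan([.4722,-.2931,.082],221)"
```

```text
t 9.85 pos [ 0.4715 -0.2922  0.1116] F [-0.49  0.38 -3.82] open 0.0153 turn [-0.27 -0.4  -0.16] shift [2.96 0.1  0.03]
```

The rim prediction matches the pixels, so I lower gently.

{"name": "servo_tool", "arguments": {
  "deltas": [
    [[0,-0.2,-0.1],[0.8,0.05,0],0.5],
    [[0,-0.4,-0.2],[1.5,0.1,0],0.5],
    [[0,-0.4,-0.2],[2,0.1,0],0.5],
    [[0,-0.4,-0.2],[2.3,0.1,0],0.5],
    [[0,-0.4,-0.2],[2.5,0.1,0],0.5]
  ]
}}

```text
clock: 10.35
tool_pos: [0.4727, -0.293, 0.0869]
orientation: [171.7, 90.0, 32.4]
force: [0.8, 0.5, -6.1]
opening: 0.0157
```

{"name": "servo_tool", "arguments": {
  "deltas": [
    [[0,0,0],[0.1,0,0],0.5],
    [[0,0,0],[0.2,0,0],0.5],
    [[0,0,0],[0.3,0,0],0.5],
    [[0,0,0],[0.4,0,0],0.5],
    [[0,0,0],[0.4,0,0],0.5]
  ]
}}

```text
clock: 10.85
tool_pos: [0.4726, -0.293, 0.0828]
orientation: [-170.6, 90.0, 50.1]
force: [0.6, 0.4, -5.4]
opening: 0.0158
```

```bash
python3 -c "
from h import *
plan([.4722,-.2931,.082],221)"
```

```text
t 10.85 pos [ 0.4726 -0.293   0.0828] F [ 0.56  0.39 -5.38] open 0.0158 turn [-0.27 -0.02  0.  ] shift [ 0.08 -0.02  0.04]
```

{"name": "servo_tool", "arguments": {
  "deltas": [
    [[0,0,0],[0.05,0,0],0.5],
    [[0,0,0],[0.1,0,0],0.5],
    [[0,0,0],[0.15,0,0],0.5],
    [[0,0,0],[0.15,0,0],0.5]
  ]
}}

```text
clock: 11.25
tool_pos: [0.4727, -0.293, 0.0814]
orientation: [162.7, 90.0, 23.5]
force: [0.0, -0.6, -3.9]
opening: 0.0154
```

```bash
python3 -c "
from h import *
plan([.4722,-.2931,.081],221)"
```

```text
t 11.25 pos [ 0.4727 -0.293   0.0814] F [ 0.04 -0.6  -3.94] open 0.0154 turn [-0.26 -0.02 -0.01] shift [ 0.04 -0.03  0.04]
```

{"name": "servo_tool", "arguments": {
  "deltas": [
    [[0,0,0],[0.05,0,0],0.5],
    [[0,0,0],[0.1,0,0],0.5],
    [[0,0,0],[0.15,0,0],0.5],
    [[0,0,0],[0.15,0,0],0.5]
  ]
}}

```text
clock: 11.65
tool_pos: [0.4728, -0.2931, 0.0814]
orientation: [117.1, 89.9, -22.1]
force: [-4.0, 4.2, 9.6]
opening: 0.0161
```

```bash
python3 -c "
from h import *
plan([.4722,-.2931,.081],221)"
```

```text
t 11.65 pos [ 0.4728 -0.2931  0.0814] F [-4.03  4.17  9.6 ] open 0.0161 turn [-0.23 -0.03 -0.05] shift [ 0.04 -0.04  0.05]
```

It touches down at the predicted height. I'll release and rise.

{"name": "servo_tool", "arguments": {
  "deltas": [
    [[0,0,0],[0,0,0],0.5],
    [[0,0,0],[0,0,0],1.8],
    [[0,0,0],[0,0,0],2.6],
    [[0,0,0],[0,0,0],3.5],
    [[0,0,0],[0,0,0],4.5]
  ]
}}

```text
clock: 12.15
tool_pos: [0.473, -0.2932, 0.0814]
orientation: [115.2, 89.9, -24.1]
force: [-0.5, -0.4, -0.3]
opening: 0.0366
```

{"name": "servo_tool", "arguments": {
  "deltas": [
    [[0,0,0],[0,0,0],4.5],
    [[0,0,0],[-1,0,0],4.5],
    [[0,0,0],[-3,0,0],4.5],
    [[0,0,0],[-6,0,0],4.5],
    [[0,0,0],[-9,0,0],4.5]
  ]
}}

```text
clock: 12.65
tool_pos: [0.4727, -0.2932, 0.173]
orientation: [99.9, 89.9, -39.3]
force: [0.5, -0.3, -0.7]
opening: 0.0448
```

{"name": "servo_tool", "arguments": {
  "deltas": [
    [[0,0,0],[-3,0,0],4.5],
    [[0,0,0],[-6,0,0],4.5],
    [[0,0,0],[-7,0,0],4.5],
    [[0,0,0],[-7,0,0],4.5]
  ]
}}

```text
clock: 13.05
tool_pos: [0.4734, -0.2934, 0.2453]
orientation: [118.6, 89.7, -20.7]
force: [0.1, -0.3, 0.1]
opening: 0.0448
```

Run:
```python
from h import *
a=snap('top')['image'][:,:,::-1][90:310,90:460]; b=snap('side')['image'][:,:,::-1]
b=cv2.resize(b[130:260,230:450],None,fx=1.8,fy=1.8)
w=snap('wrist')['image'][:,:,::-1]; w=cv2.resize(w[60:340,130:430],None,fx=1.2,fy=1.2)
c=np.zeros((600,800,3),np.uint8); c[:220,:370]=a; c[:234,400:796]=b; c[250:250+w.shape[0],:w.shape[1]]=w; cv2.imwrite('pics/end.png',c); plan([.4722,-.2931,.24],221)
```

```text
t 13.2 pos [ 0.4719 -0.2928  0.2418] F [-0.49 -0.09 -0.01] open 0.0452 turn [-0.23  0.03  0.05] shift [ 0.18  0.04 -0.  ]
```

View pics/end.png

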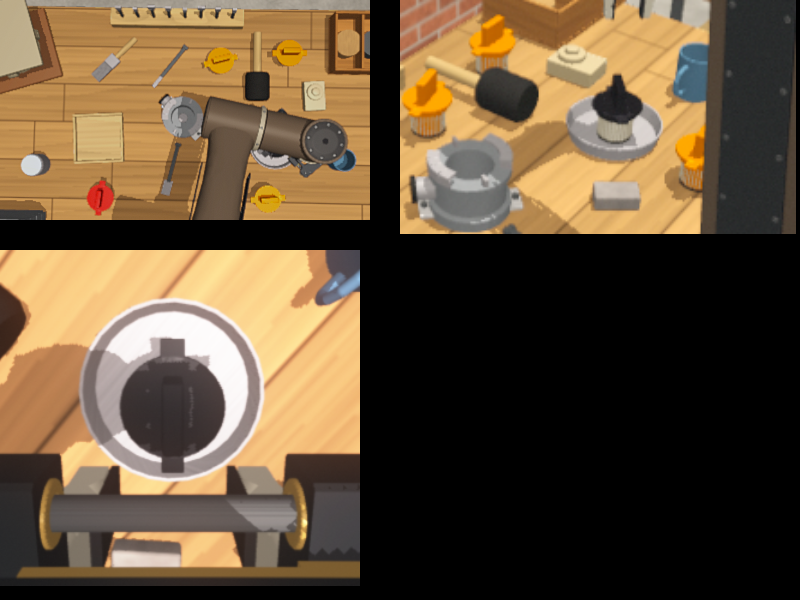

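The cap stands upright in the middle of the pan, the pot is empty, and the bystanders in view look undisturbed. The gripper touches nothing.

```bash
python3 -c "
from h import *
print(ctrl.close_job(), ctrl.get_obs()['clock'])"
```

```text
the job is handed in; nothing more can be done
the job is handed in; nothing more can be done
```

The filter is out of the dust pot and standing upright in the middle of the round steel pan, and the job is handed in.

- **Removal:** I pressed the cap down about 6 mm, turned it about 86° anticlockwise and lifted it straight out.
- **Weight:** it hung at about 4.8 to 5.2 N across two averaged readings, roughly 490 to 530 g. That is over 400 g, so it counts as clogged and belongs in the pan.
- **Set-down:** the cartridge touched the pan floor at the expected height with about 10 to 15 N of push. I then let go and raised the gripper clear.

**Last checks:** at about 13 s the side and wrist pictures showed the cap upright and near the pan's centre, the pot empty and the gripper touching nothing. The look-alikes and other objects looked unmoved by eye, though the arm partly hid the mug and the pan in the top picture.

**What disagreed:** the tool drifted about 4 mm sideways during the twist, with low side forces. The two weight averages differed by about 0.4 N, both well above the 3.9 N limit.

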